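# Set the stock tags in front of the connector trays

## Robot

A 6-joint arm with a two-finger parallel gripper is mounted at the origin on the work surface. World frame = base frame: x ahead of the robot, y to its left, z up, the work surface at z = 0. Lengths are in m, angles in rad, forces in N, time in s.
With the tool pointing down it reaches from about 0.325 to 0.875 m from the base axis. Payload 4.4 kg.
Tool frame: the origin (TCP) lies at the very end of the fingers, on their centre line; the grasp point (between the pads) lies 19 mm behind it; z points along the fingers, y is the line along which they close (so a half turn about z gives the same grasp; the last joint's range is limited). The gripper opens to 85 mm and grips with 20 to 120 N. Pads are 22 mm wide; open, the fingers measure 114 mm over their backs; the gripper's body (76 mm by 85 mm) begins 54 mm behind the grasp point. The pads swing forward as they close: fully open they stand 13 mm farther back than shut.
Start: joints at [0.988, 0.207, 1.542, -0, 1.393, -0.15], TCP at [0.241, 0.522, 0.201] pointing down, gripper open.
Joint ranges: [-2.73, 2.73], [-0.86, 2.22], [0.23, 2.46], [-1.11, 4.25], [0.08, 2.63], [-2.82, 2.82]. Speed limits (rad/s): [2.79, 2.79, 3.14, 3.14, 3.14, 3.14].

## Interface

Orientations are given as a 3x3 rotation matrix whose columns are the frame's x, y, z axes.
In Python, from rig import monitor, cams, job gives the robot as it stands. The module is installed in compiled form; this text tells all that it offers.
- The arm moves only by the tool arm_command, never from a script. Its argument "deltas" is a list of rows, each a list of 7 numbers: the shift along the tool's x, y, z scaled (see below), then the turn, a rotation vector about the tool's x, y, z scaled (see below), then the gripper command: -1 is shut, 1 is fully open, values between are in proportion. In form: [[dx, dy, dz, ax, ay, az, gripper], ...]. A call has 1 to 12 rows; each row is the pose to reach, as a shift and turn from the pose commanded when the call began, along the tool's axes at that moment, turning the shorter way round; what a row does not reach only later rows make up. The controller multiplies each number of a shift by 0.1 m and each number of a turn by pi rad. A row lasts 1/12 s, in which the tool goes at most 41.7 mm and 7.16 degrees, less where a joint would pass 70% of its speed; a pose out of reach is approached as far as the arm can. A call with a number of a shift or a turn outside -1 to 1 is refused whole. A call with a gripper value outside its range is refused whole. The fingers move at their own pace and stop on an object; "grip_force" is the grip in N (left out, the last holds). Time passes only in rows, so rows that repeat a pose let the fingers close. It gives the time, the measured TCP pose, the force, the opening and the grip force at its end, in the units of the state.
- monitor.state(): the state, without advancing time (a new reading comes with each control period).
- cams.snapshot(name): name is "side" or "top"; returns a dict with "image" (480x640x3 uint8, blue, green, red), "z_map" (480x640 float32, m along the optical axis (not along the pixel's ray), 0 where there is no reading), "fx", "fy", "cx", "cy" (pixels), "cam_to_world" (4x4, takes a point from camera to world coordinates). Camera axes: x right, y up, looking along -z (the intrinsics and any distortion apply to the point x, -y, -z); pixel columns grow to the right and rows downward; lengths in m; the calibration is good to about 2 mm. A picture is of the moment at which its call begins.
- job.job_done(): hands the job in; it is judged then, once.
The state is a dict: "t": time; "q": joint angles; "dq": joint speeds; "tau": joint torques, N m; "eef_pos": TCP position; "tool_rot": TCP orientation; "ft_force": force on the tool from outside, world axes, zero at the start; "wrist_torque": the same for the moment, N m; "grip_width": opening from 0.0 (shut) to 1.0 (fully open); "grip_force": force on a finger pad.
Only numpy, scipy, OpenCV 4.12 (cv2) and the standard library are available. Lean on these libraries where they do the work, as an engineer would, in place of code of your own. Each camera call takes 0.05 s, during which the arm holds its last target. There are 200 camera calls.

## Task

Flip the hinged tags on the stock board so that they tell the truth: the tag in front of each tray that is completely full of connectors must lean back towards its tray, showing its round spot, and the tag in front of a tray that is not full must lean the other way, towards the robot. Push the tags over gently with the fingertips, without pinching them, and leave the trays and everything else on the bench where they are.

Things in the scene. Friction and masses are not known exactly. Their poses are not given: they have to be found in the camera images.
- board: grey stock board fixed to the bench, 250 (x) x 400 (y) x 12 mm. Origin on the bench surface under the middle stand's place. Its x axis points from the row of tags to the row of trays (roughly away from the robot), y along the row of tags. Three places, 120 mm apart along y, parted by thin strips; each has a tag stand in front (at the board's x = 0) and one tray behind it (at about x = 130 mm)
- stand_a: dark steel stand of tag a, fixed on the board, 78 mm wide (y) and 50 mm deep (x), axes as the board's. Origin under its middle, on the board's top. The tag's hinge pin runs along y, 40 mm above the origin (52 mm above the bench); thin prongs rise to about 27 mm above the pin
- edge_a (a point): middle of the free edge of tag a: a white plate 62 mm wide, 5 mm thick, standing up 75 mm from its hinge pin, light (20 to 42 g), with a rounded edge 8 mm thick. The face towards the robot bears a grey round spot, the other a grey bar. The tags swing freely, tip over by their own weight once past upright and rest leaning against the stand's prongs
- tag_a (a joint): lean of tag a (rad): 0 upright, about +0.61 at rest leaning along the board's +x towards its tray (round spot upwards: full), about -0.61 at rest leaning along -x towards the robot (bar upwards: not full)
- stand_b: dark steel stand of tag b, fixed on the board, 78 mm wide (y) and 50 mm deep (x), axes as the board's. Origin under its middle, on the board's top. The tag's hinge pin runs along y, 40 mm above the origin (52 mm above the bench); thin prongs rise to about 27 mm above the pin
- edge_b (a point): middle of the free edge of tag b: a white plate 62 mm wide, 5 mm thick, standing up 75 mm from its hinge pin, light (20 to 42 g), with a rounded edge 8 mm thick. The face towards the robot bears a grey round spot, the other a grey bar. The tags swing freely, tip over by their own weight once past upright and rest leaning against the stand's prongs
- tag_b (a joint): lean of tag b (rad): 0 upright, about +0.61 at rest leaning along the board's +x towards its tray (round spot upwards: full), about -0.61 at rest leaning along -x towards the robot (bar upwards: not full)
- stand_c: dark steel stand of tag c, fixed on the board, 78 mm wide (y) and 50 mm deep (x), axes as the board's. Origin under its middle, on the board's top. The tag's hinge pin runs along y, 40 mm above the origin (52 mm above the bench); thin prongs rise to about 27 mm above the pin
- edge_c (a point): middle of the free edge of tag c: a white plate 62 mm wide, 5 mm thick, standing up 75 mm from its hinge pin, light (20 to 42 g), with a rounded edge 8 mm thick. The face towards the robot bears a grey round spot, the other a grey bar. The tags swing freely, tip over by their own weight once past upright and rest leaning against the stand's prongs
- tag_c (a joint): lean of tag c (rad): 0 upright, about +0.61 at rest leaning along the board's +x towards its tray (round spot upwards: full), about -0.61 at rest leaning along -x towards the robot (bar upwards: not full)
- tray_full_1_mid (a point): loose black tray 86 (x) x 92 (y) x 30 mm quite full: 12 blue connectors with white tips, three rows of four. The connectors stand upright and fixed in it, up to 50 mm above the tray's underside. The point is its middle, 15 mm above its underside, which lies on the board. It belongs to the tag straight in front of it
- tray_full_2_mid (a point): loose black tray 86 (x) x 92 (y) x 30 mm quite full: 12 blue connectors with white tips, three rows of four. The connectors stand upright and fixed in it, up to 50 mm above the tray's underside. The point is its middle, 15 mm above its underside, which lies on the board. It belongs to the tag straight in front of it
- tray_part_mid (a point): loose black tray 86 (x) x 92 (y) x 30 mm only partly full: 4 of 12 blue connectors with white tips, the rest of its floor bare. The connectors stand upright and fixed in it, up to 50 mm above the tray's underside. The point is its middle, 15 mm above its underside, which lies on the board. It belongs to the tag straight in front of it
- bottle_mid (a point): closed bottle, 60 mm across, 140 mm high, loose on the bench beside the board at +y; point half-way up
- polishing_disc_mid (a point): black rubber polishing disc, 110 mm across, 10 mm thick, lying loose on the bench beside the board at -y; point at its centre
- holder_mid (a point): aluminium connector holder: round foot 68 mm across with a 28 mm stem, 50 mm high, loose on the bench beside the board at -y; point half-way up
Not all that is in view belongs to the job. Leave any purple or turquoise look-alike of the part that bears tray_full_2_mid alone.

How it is judged:
At the end, for the whole second after the job is handed in: each full tray's tag leans more than 0.45 rad towards its tray, the part-full tray's tag more than 0.45 rad towards the robot, the tags are still, and no tray, bottle, disc or holder has moved more than 15 mm ((horizontal distance between stand_a and tray_full_1_mid above 0.153 m or value of joint tag_a above 0.45 rad) and (horizontal distance between stand_a and tray_full_2_mid above 0.153 m or value of joint tag_a above 0.45 rad) and (horizontal distance between stand_a and tray_part_mid above 0.153 m or value of joint tag_a below -0.45 rad) and (horizontal distance between stand_b and tray_full_1_mid above 0.153 m or value of joint tag_b above 0.45 rad) and (horizontal distance between stand_b and tray_full_2_mid above 0.153 m or value of joint tag_b above 0.45 rad) and (horizontal distance between stand_b and tray_part_mid above 0.153 m or value of joint tag_b below -0.45 rad) and (horizontal distance between stand_c and tray_full_1_mid above 0.153 m or value of joint tag_c above 0.45 rad) and (horizontal distance between stand_c and tray_full_2_mid above 0.153 m or value of joint tag_c above 0.45 rad) and (horizontal distance between stand_c and tray_part_mid above 0.153 m or value of joint tag_c below -0.45 rad) and velocity of joint tag_a between -0.1 and 0.1 rad/s and velocity of joint tag_b between -0.1 and 0.1 rad/s and velocity of joint tag_c between -0.1 and 0.1 rad/s and distance of each of tray_full_1_mid, tray_full_2_mid, tray_part_mid, bottle_mid, polishing_disc_mid, holder_mid from where it was at the start of the episode below 0.015 m); the robot touches nothing.
It fails at once if a tray is lifted, carried or shoved (more than 15 mm) (distance of any of tray_full_1_mid, tray_full_2_mid, tray_part_mid from where it was at the start of the episode above 0.015 m).
It fails at once if the bottle, the disc or the holder is lifted, carried or shoved (more than 15 mm) (distance of any of bottle_mid, polishing_disc_mid, holder_mid from where it was at the start of the episode above 0.015 m).
It fails at once if a tag or its stand is pinched or pushed hard (over 15 N) (contact force between the fingers and stand_a above 15 N or contact force between the fingers and stand_b above 15 N or contact force between the fingers and stand_c above 15 N).
It also fails if it takes over 35 s, if anything falls off the work surface, if the arm or the gripper's body presses on something with over 40 N, if the wrist force passes 120 N, or if a joint passes its speed limit or range.

## Working session

There is one attempt and no reset: what is moved stays moved. The work goes in short steps, Python scripts to look and compute and a tool call to move; the robot and the scene stay as the last step left them, time stands still between calls to the robot, and variables do not carry over. Pictures are saved under pics/ and viewed, at most 10 in all, crops included, and the job is handed in when it is done.

Besides the shell and the picture viewer there is one more tool, called after "Request:" as name(argument=value, ...), one argument or row to a line, values as JSON. arm_command: Moves the arm, as the interface text tells. Shifts and turns lie within -1 to 1; 1 stands for 0.1 m of shift or pi rad of turn. Its arguments: {"type":"object","properties":{"deltas":{"type":"array"},"grip_force":{"type":"number"}},"required":["deltas"]}

```bash
mkdir -p pics; cat > h.py <<'E'
import numpy as np, cv2
from rig import monitor, cams, job
def snap(n):
    s=cams.snapshot(n); cv2.imwrite  # image BGR
    return s
def pts(s):
    z=s["z_map"]; v,u=np.mgrid[:480,:640]
    P=np.stack([(u-s["cx"])/s["fx"]*z,-(v-s["cy"])/s["fy"]*z,-z,np.ones_like(z)],-1)
    return (P@np.array(s["cam_to_world"]).T)[...,:3]
E
python3 - <<'E'
from h import *
for n in("top","side"):
    s=snap(n); cv2.imwrite(f"pics/{n}0.png",s["image"]); np.save(f"{n}0.npy",pts(s))
    print(n,np.round(s["cam_to_world"],3).tolist(),s["fx"])
st=monitor.state(); print(st["t"],st["eef_pos"],np.round(st["tool_rot"],3).tolist(),st["grip_width"])
E
```

```text
top [[0.004, 0.99, -0.142, 0.496], [-0.999, 0.01, 0.036, 0.06], [0.037, 0.141, 0.989, 0.968], [0.0, 0.0, 0.0, 1.0]] 461.2647880669799
side [[0.718, 0.403, -0.568, -0.013], [-0.696, 0.422, -0.58, -0.571], [0.006, 0.812, 0.584, 0.737], [0.0, 0.0, 0.0, 1.0]] 475.6735412593563
0.1 [0.24076535 0.52133663 0.20042287] [[-0.908, 0.419, -0.001], [0.419, 0.908, -0.002], [0.0, -0.002, -1.0]] 1.0004145239393831
```

View pics/top0.png

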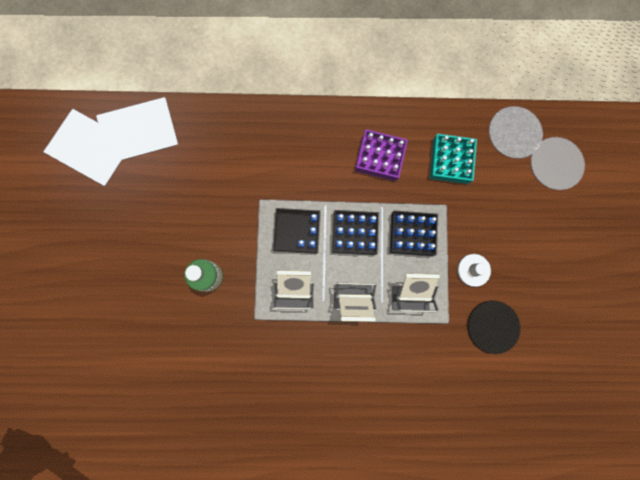

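View pics/side0.png

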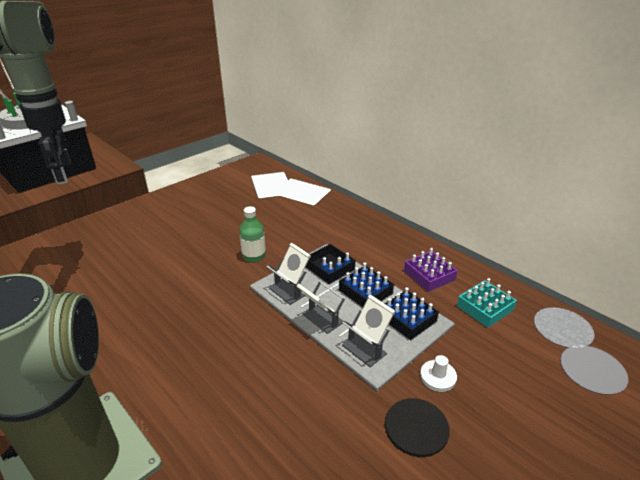

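Top view: left place (tray at 296,231) is part full with its tag showing the spot, so that tag is wrong. In the middle place (tray at 355,232) the tray is full and its tag shows the bar, so that tag is wrong too. In the right place (tray at 414,233) the tray is full and its tag shows the spot, which is right. The purple (382,155) and turquoise (455,158) trays are off the board and are look-alikes to ignore. I'll confirm this in a crop and measure.

```bash
python3 - <<'E'
from h import *
im=cv2.imread("pics/top0.png"); P=np.load("top0.npy")
cv2.imwrite("pics/crop.png",cv2.resize(im[195:330,250:455],None,fx=3.8,fy=3.8,interpolation=cv2.INTER_CUBIC))
# board: grey, z~0.012
roi=np.zeros((480,640),bool); roi[190:335,245:460]=1
m=(roi&(P[...,2]>.006)&(im.max(2).astype(int)-im.min(2)<40)).astype(np.uint8)
m=cv2.morphologyEx(m,cv2.MORPH_OPEN,np.ones((3,3)))
pp=P[(m>0)&(P[...,2]<.018)][:,:2].astype(np.float32)
r=cv2.minAreaRect(pp); print("board",r,cv2.boxPoints(r).round(3).tolist())
# tags: light plates
hsv=cv2.cvtColor(im,cv2.COLOR_BGR2HSV)
for n,(u0,u1) in dict(left=(268,322),mid=(330,380),right=(386,442)).items():
    g=np.zeros_like(roi); g[262:325,u0:u1]=1
    q=P[g&(im.min(2)>150)&(P[...,2]>.05)]
    top=q[q[:,2]>q[:,2].max()-.012]
    print(n,"n",len(q),"min",q.min(0).round(3),"max",q.max(0).round(3),"edge",top.mean(0).round(3))
    g=np.zeros_like(roi); g[200:258,u0:u1]=1
    q=P[g&(P[...,2]>.033)&(P[...,2]<.07)]
    b=cv2.minAreaRect(q[:,:2].astype(np.float32)); print("  tray",np.round(b[0],3),np.round(b[1],3),b[2],"zmax",q[:,2].max().round(3))
E
```

```text
board ((0.5805451273918152, -0.04334087669849396), (0.4002590775489807, 0.25031331181526184), 88.955810546875) [[0.4519999921321869, -0.2409999966621399], [0.7020000219345093, -0.2460000067949295], [0.7089999914169312, 0.15399999916553497], [0.45899999141693115, 0.1589999943971634]]
left n 753 min [0.481 0.04  0.052] max [0.551 0.114 0.968] edge [0.496 0.06  0.968]
  tray [0.64  0.074] [0.092 0.086] 87.31027221679688 zmax 0.066
mid n 839 min [ 0.46  -0.08   0.051] max [0.531 0.06  0.968] edge [0.496 0.06  0.968]
  tray [ 0.637 -0.047] [0.092 0.086] 87.4552993774414 zmax 0.066
right n 723 min [ 0.476 -0.199  0.052] max [0.547 0.06  0.968] edge [0.496 0.06  0.968]
  tray [ 0.637 -0.168] [0.093 0.087] 86.3025131225586 zmax 0.065
```

View pics/crop.png

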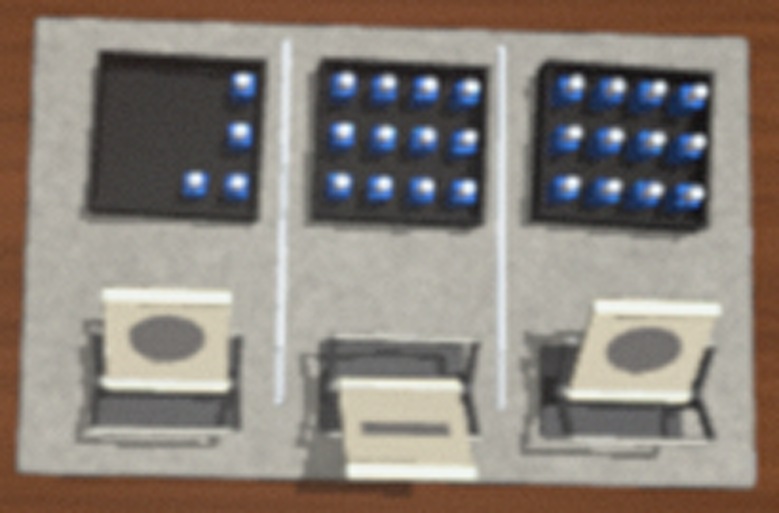

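The crop confirms it: the left tray holds 4 of 12, the middle and right trays hold all 12. The board measures 250 x 400 mm as given. The left hinge is near (0.509, 0.076) and the middle one near (0.507, -0.045), with a yaw of about -1°. I'll shut the gripper, turn the tool square to the board and head for the tray side of the left tag.

Request:
arm_command(
  deltas=[
    [-0.5, -0.5, 0, 0, 0, -0.04, -1],
    [-1, -1, 0, 0, 0, -0.08, -1],
    [-1, -1, 0, 0, 0, -0.132, -1],
    [-1, -1, 0, 0, 0, -0.132, -1],
    [-1, -1, 0, 0, 0, -0.132, -1],
    [-1, -1, 0, 0, 0, -0.132, -1],
  ],
  grip_force=20,
)

```text
t: 0.6
eef_pos: [0.2901, 0.3885, 0.2013]
tool_rot: [[-1.0, 0.021, -0.001], [0.021, 1.0, 0.0], [0.001, 0.0, -1.0]]
ft_force: [-0.5, -0.2, -0.3]
grip_width: 0.146
grip_force: 0.0
```

Request:
arm_command(
  deltas=[
    [-0.4, -0.4, 0, 0, 0, 0, -1],
    [-0.8, -0.8, 0, 0, 0, 0, -1],
    [-1, -1, 0, 0, 0, 0, -1],
    [-1, -1, 0, 0, 0, 0, -1],
    [-1, -1, 0, 0, 0, 0, -1],
  ],
)

```text
t: 1.02
eef_pos: [0.3906, 0.2863, 0.2015]
tool_rot: [[-1.0, 0.022, 0.001], [0.022, 1.0, -0.0], [-0.001, -0.0, -1.0]]
ft_force: [0.9, -0.5, -0.7]
grip_width: 0.001
grip_force: 0.0
```

Request:
arm_command(
  deltas=[
    [-0.4, -0.4, 0, 0, 0, 0, -1],
    [-0.8, -0.8, 0, 0, 0, 0, -1],
    [-1, -1, 0, 0, 0, 0, -1],
    [-1, -1, 0, 0, 0, 0, -1],
    [-1, -1, 0, 0, 0, 0, -1],
  ],
)

```text
t: 1.43
eef_pos: [0.4887, 0.1848, 0.2013]
tool_rot: [[-1.0, 0.021, 0.001], [0.021, 1.0, -0.0], [-0.001, -0.0, -1.0]]
ft_force: [-0.3, 0.0, 0.6]
grip_width: 0.002
grip_force: 0.0
```

Request:
arm_command(
  deltas=[
    [-0.4, -0.4, 0, 0, 0, 0, -1],
    [-0.8, -0.8, 0, 0, 0, 0, -1],
    [-1, -1, 0, 0, 0, 0, -1],
    [-1, -1, 0, 0, 0, 0, -1],
    [-1, -1, 0, 0, 0, 0, -1],
  ],
)

```text
t: 1.85
eef_pos: [0.5864, 0.0833, 0.2009]
tool_rot: [[-1.0, 0.02, 0.0], [0.02, 1.0, 0.0], [-0.0, 0.0, -1.0]]
ft_force: [-0.1, 0.1, -0.7]
grip_width: 0.003
grip_force: 0.0
```

Request:
arm_command(
  deltas=[
    [-0.08, -0.07, 0, 0, 0, 0, -1],
    [-0.08, -0.07, 0.3, 0, 0, 0, -1],
    [-0.08, -0.07, 0.6, 0, 0, 0, -1],
    [-0.08, -0.07, 0.8, 0, 0, 0, -1],
    [-0.08, -0.07, 1, 0, 0, 0, -1],
    [-0.08, -0.07, 1, 0, 0, 0, -1],
    [-0.08, -0.07, 1, 0, 0, 0, -1],
  ],
)

```text
t: 2.43
eef_pos: [0.5904, 0.0786, 0.1003]
tool_rot: [[-1.0, 0.016, -0.004], [0.016, 1.0, 0.001], [0.004, 0.001, -1.0]]
ft_force: [0.0, 1.0, 0.7]
grip_width: -0.0
grip_force: 0.0
```

Request:
arm_command(
  deltas=[
    [0, 0, 0.06, 0, 0, 0, -1],
    [0.1, 0, 0.06, 0, 0, 0, -1],
    [0.2, 0, 0.06, 0, 0, 0, -1],
    [0.25, 0, 0.06, 0, 0, 0, -1],
    [0.3, 0, 0.06, 0, 0, 0, -1],
    [0.35, 0, 0.06, 0, 0, 0, -1],
    [0.4, 0, 0.06, 0, 0, 0, -1],
    [0.45, 0, 0.06, 0, 0, 0, -1],
    [0.5, 0, 0.06, 0, 0, 0, -1],
    [0.5, 0, 0.06, 0, 0, 0, -1],
  ],
)

```text
t: 3.27
eef_pos: [0.5413, 0.0777, 0.0953]
tool_rot: [[-1.0, 0.018, -0.001], [0.018, 1.0, 0.0], [0.001, 0.0, -1.0]]
ft_force: [-1.1, -0.4, -0.4]
grip_width: 0.005
grip_force: 0.0
```

Request:
arm_command(
  deltas=[
    [0.05, 0, 0, 0, 0, 0, -1],
    [0.1, 0, 0, 0, 0, 0, -1],
    [0.15, 0, 0, 0, 0, 0, -1],
    [0.2, 0, 0, 0, 0, 0, -1],
    [0.25, 0, 0, 0, 0, 0, -1],
    [0.3, 0, 0, 0, 0, 0, -1],
    [0.35, 0, 0, 0, 0, 0, -1],
    [0.4, 0, 0, 0, 0, 0, -1],
    [0.4, 0, 0, 0, 0, 0, -1],
  ],
)

```text
t: 4.02
eef_pos: [0.5011, 0.0785, 0.0953]
tool_rot: [[-1.0, 0.018, -0.001], [0.018, 1.0, 0.0], [0.001, -0.0, -1.0]]
ft_force: [-0.2, 0.7, -1.2]
grip_width: -0.002
grip_force: 0.0
```

```bash
python3 - <<'E'
from h import *
cv2.imwrite("pics/s1.png",cv2.resize(snap("side")["image"][200:400,220:480],None,fx=2.5,fy=2.5))
E
```

```text
(no output)
```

View pics/s1.png

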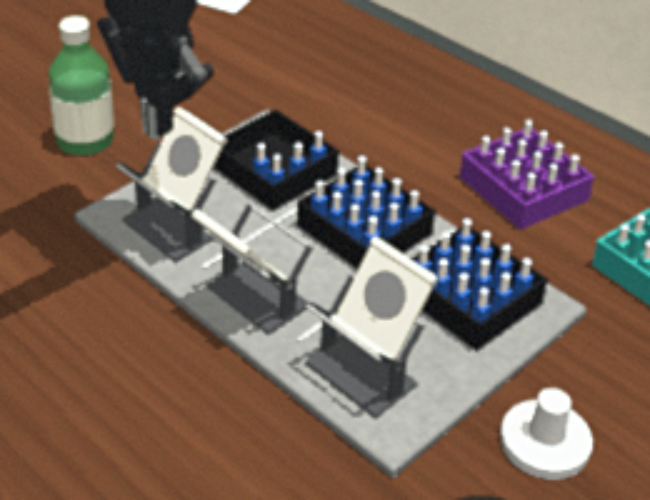

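The side crop still shows the left tag's spot (185,155), with the gripper apparently behind it and to its left (155,125). I'll check that with a projection and the tag's depth before moving again.

```bash
python3 - <<'E'
from h import *
def proj(s,p):
    c=np.linalg.inv(s["cam_to_world"])@np.r_[p,1]; return np.round([s["cx"]+s["fx"]*c[0]/-c[2], s["cy"]-s["fy"]*c[1]/-c[2]],0),round(-c[2],3)
st=monitor.state(); print(st["eef_pos"],st["t"])
s=snap("side");t=snap("top");P=pts(s)
for n,c in(("side",s),("top",t)):
    print(n,proj(c,st["eef_pos"]),"hinge",proj(c,[.509,.076,.052]))
im=s["image"]
for uv in[(281,252),(281,240),(294,262),(303,258),(291,246),(309,260)]: print(uv,P[uv[1],uv[0]].round(3),im[uv[1],uv[0]])
cv2.imwrite("pics/t1.png",cv2.resize(t["image"][150:350,160:420],None,fx=2.5,fy=2.5))
E
```

```text
[0.50188795 0.07840895 0.09547435] 4.0667
side (array([283., 264.]), np.float64(1.044)) hinge (array([287., 278.]), np.float64(1.072))
top (array([293., 298.]), np.float64(0.864)) hinge (array([295., 294.]), np.float64(0.908))
(281, 252) [0.491 0.07  0.138] [112 118 115]
(281, 240) [0.49  0.067 0.171] [31 31 28]
(294, 262) [0.53  0.075 0.088] [135 136 139]
(303, 258) [0.542 0.058 0.102] [223 237 239]
(291, 246) [0.546 0.102 0.11 ] [174 196 198]
(309, 260) [0.6   0.101 0.042] [31 31 32]
```

View pics/t1.png

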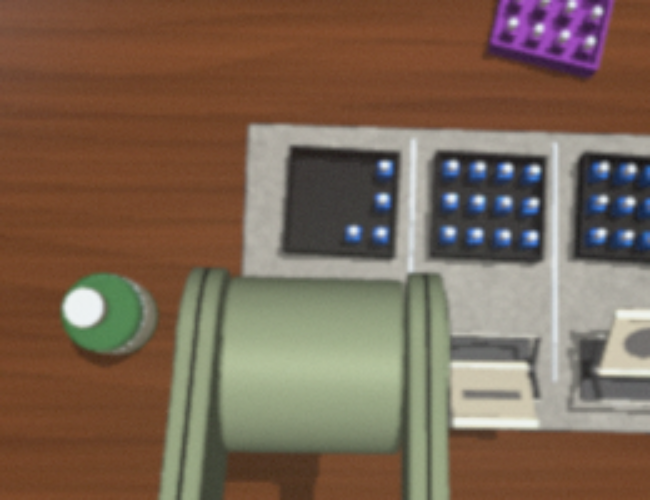

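```bash
python3 - <<'E'
from h import *
s=snap("side");P=pts(s);im=s["image"]
for v in range(236,276,2):
    print(v,[(u,P[v,u].round(3).tolist(),int(im[v,u].mean())) for u in(277,281,285)])
cv2.imwrite("pics/s2.png",cv2.resize(im[200:300,250:350],None,fx=6,fy=6,interpolation=cv2.INTER_CUBIC))
E
```

```text
236 [(277, [0.49, 0.079, 0.175], 32), (281, [0.493, 0.069, 0.179], 36), (285, [0.498, 0.063, 0.179], 41)]
238 [(277, [0.494, 0.084, 0.166], 64), (281, [0.491, 0.067, 0.175], 29), (285, [0.493, 0.057, 0.18], 26)]
240 [(277, [0.494, 0.084, 0.161], 101), (281, [0.491, 0.067, 0.171], 26), (285, [0.49, 0.053, 0.178], 35)]
242 [(277, [0.498, 0.091, 0.15], 90), (281, [0.496, 0.073, 0.16], 95), (285, [0.498, 0.063, 0.165], 31)]
244 [(277, [0.497, 0.089, 0.146], 94), (281, [0.493, 0.071, 0.157], 114), (285, [0.498, 0.063, 0.159], 31)]
246 [(277, [0.496, 0.089, 0.141], 88), (281, [0.492, 0.069, 0.154], 116), (285, [0.498, 0.064, 0.153], 33)]
248 [(277, [0.612, 0.239, -0.001], 90), (281, [0.492, 0.07, 0.148], 117), (285, [0.497, 0.063, 0.149], 30)]
250 [(277, [0.608, 0.234, -0.002], 103), (281, [0.493, 0.072, 0.141], 116), (285, [0.498, 0.065, 0.143], 29)]
252 [(277, [0.601, 0.226, -0.001], 95), (281, [0.492, 0.071, 0.137], 116), (285, [0.497, 0.063, 0.139], 27)]
254 [(277, [0.594, 0.217, 0.001], 89), (281, [0.492, 0.072, 0.131], 111), (285, [0.502, 0.07, 0.127], 139)]
256 [(277, [0.589, 0.212,
[... 361 characters left out ...]
07], 103), (285, [0.524, 0.099, 0.078], 235)]
264 [(277, [0.568, 0.187, -0.001], 83), (281, [0.522, 0.111, 0.067], 139), (285, [0.521, 0.096, 0.075], 235)]
266 [(277, [0.561, 0.178, 0.001], 76), (281, [0.519, 0.108, 0.064], 193), (285, [0.52, 0.095, 0.071], 235)]
268 [(277, [0.558, 0.174, -0.001], 58), (281, [0.513, 0.101, 0.065], 189), (285, [0.518, 0.093, 0.067], 234)]
270 [(277, [0.508, 0.109, 0.057], 98), (281, [0.511, 0.099, 0.062], 188), (285, [0.515, 0.089, 0.065], 232)]
272 [(277, [0.506, 0.107, 0.054], 172), (281, [0.511, 0.099, 0.056], 189), (285, [0.512, 0.086, 0.063], 234)]
274 [(277, [0.481, 0.076, 0.08], 111), (281, [0.508, 0.095, 0.054], 199), (285, [0.51, 0.084, 0.059], 234)]
```

View pics/s2.png

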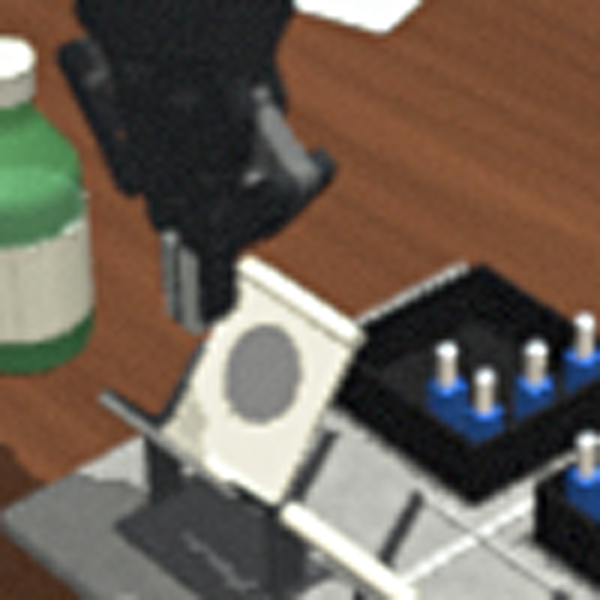

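The finger's lower end really lies at z ≈ 0.128 (pixel 283,255), about 32 mm above the reported TCP (0.095), so it passed over the tag without touching it. x and y agree with the report. I'll go back over, lower the finger by the difference on the tray side, and check with the camera before pushing.

Request:
arm_command(
  deltas=[
    [0, 0, -0.2, 0, 0, 0, -1],
    [0, 0, -0.2, 0, 0, 0, -1],
    [-0.3, 0, -0.2, 0, 0, 0, -1],
    [-0.6, 0, -0.2, 0, 0, 0, -1],
    [-0.9, 0, -0.2, 0, 0, 0, -1],
    [-0.9, 0, -0.2, 0, 0, 0, -1],
    [-0.9, 0, 0.1, 0, 0, 0, -1],
    [-0.9, 0, 0.2, 0, 0, 0, -1],
    [-0.9, 0, 0.3, 0, 0, 0, -1],
    [-0.9, 0, 0.3, 0, 0, 0, -1],
  ],
)

```text
t: 5.05
eef_pos: [0.5893, 0.0768, 0.0622]
tool_rot: [[-1.0, 0.018, -0.007], [0.018, 1.0, 0.0], [0.007, -0.0, -1.0]]
ft_force: [-1.1, -0.6, -1.2]
grip_width: 0.001
grip_force: 0.0
```

```bash
cat >> h.py <<'E'
def finger(s,st):
    # dark/grey points in the column under the gripper: lowest end of the finger
    P=pts(s); e=st["eef_pos"]
    m=(abs(P[...,0]-e[0])<.025)&(abs(P[...,1]-e[1])<.025)&(P[...,2]>.068)&(P[...,2]<.2)
    q=P[m]; return q[np.argsort(q[:,2])[:12]].round(3).tolist()
E
python3 - <<'E'
from h import *
st=monitor.state(); s=snap("side"); print(st["eef_pos"],st["ft_force"]); print(finger(s,st))
cv2.imwrite("pics/s3.png",cv2.resize(s["image"][200:300,250:350],None,fx=6,fy=6,interpolation=cv2.INTER_CUBIC))
E
```

```text
[0.58926883 0.07678136 0.06221867] [-1.0531391  -0.62499206 -1.18365596]
[[0.587, 0.07, 0.092], [0.592, 0.068, 0.093], [0.581, 0.077, 0.094], [0.584, 0.069, 0.094], [0.588, 0.071, 0.094], [0.582, 0.081, 0.095], [0.581, 0.07, 0.096], [0.581, 0.073, 0.096], [0.581, 0.077, 0.097], [0.598, 0.065, 0.097], [0.586, 0.065, 0.098], [0.581, 0.08, 0.098]]
```

View pics/s3.png

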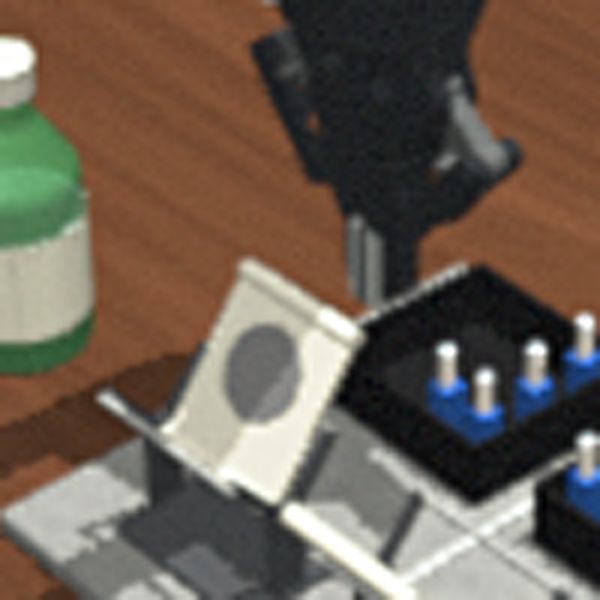

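Seen from the side, the fingertip (370,300 in the crop) now ends at z ≈ 0.092, behind the left tag and below its edge, clear of the tray. Pushing towards the robot.

Request:
arm_command(
  deltas=[
    [0.1, 0, 0, 0, 0, 0, -1],
    [0.2, 0, 0, 0, 0, 0, -1],
    [0.26, 0, 0, 0, 0, 0, -1],
    [0.32, 0, 0, 0, 0, 0, -1],
    [0.38, 0, 0, 0, 0, 0, -1],
    [0.44, 0, 0, 0, 0, 0, -1],
    [0.5, 0, 0, 0, 0, 0, -1],
    [0.56, 0, 0, 0, 0, 0, -1],
    [0.62, 0, 0, 0, 0, 0, -1],
    [0.68, 0, 0, 0, 0, 0, -1],
    [0.74, 0, 0, 0, 0, 0, -1],
    [0.8, 0, 0, 0, 0, 0, -1],
  ],
)

```text
t: 6.1
eef_pos: [0.5117, 0.0782, 0.0654]
tool_rot: [[-1.0, 0.018, -0.0], [0.018, 1.0, -0.0], [0.0, -0.0, -1.0]]
ft_force: [-0.0, 0.3, -0.2]
grip_width: 0.003
grip_force: 0.0
```

Request:
arm_command(
  deltas=[
    [0.06, 0, 0, 0, 0, 0, -1],
    [0.1, 0, 0, 0, 0, 0, -1],
    [0.1, 0, 0, 0, 0, 0, -1],
    [-0.1, 0, 0, 0, 0, 0, -1],
    [-0.3, 0, 0, 0, 0, 0, -1],
    [-0.3, 0, -0.4, 0, 0, 0, -1],
    [-0.3, 0, -0.7, 0, 0, 0, -1],
    [-0.3, 0, -0.9, 0, 0, 0, -1],
    [-0.3, 0, -0.9, 0, 0, 0, -1],
  ],
)

```text
t: 6.85
eef_pos: [0.5471, 0.0776, 0.1611]
tool_rot: [[-1.0, 0.018, 0.011], [0.018, 1.0, -0.0], [-0.011, 0.0, -1.0]]
ft_force: [1.4, -0.4, 0.6]
grip_width: 0.001
grip_force: 0.0
```

```bash
python3 - <<'E'
from h import *
st=monitor.state(); s=snap("side"); P=pts(s); im=s["image"]; print(st["eef_pos"])
for n,y in(("left",.077),("mid",-.044)):
    m=(abs(P[...,1]-y)<.03)&(abs(P[...,0]-.508)<.06)&(P[...,2]>.06)&(P[...,2]<.135)&(im.min(2)>150)
    q=P[m]; print(n,len(q),q[q[:,2]>q[:,2].max()-.01].mean(0).round(3))
E
```

```text
[0.54709567 0.07759745 0.1611133 ]
left 82 [0.466 0.074 0.113]
mid 147 [ 0.464 -0.043  0.113]
```

The left tag now leans to the robot (edge at x 0.466, z 0.113). Next is the middle tag, from the robot's side.

Request:
arm_command(
  deltas=[
    [0.4, -0.4, 0, 0, 0, 0, -1],
    [0.8, -0.8, 0, 0, 0, 0, -1],
    [1, -1, 0, 0, 0, 0, -1],
    [1, -1, 0, 0, 0, 0, -1],
    [1, -1, 0, 0, 0, 0, -1],
  ],
)

```text
t: 7.32
eef_pos: [0.4368, -0.0219, 0.1536]
tool_rot: [[-1.0, 0.022, -0.004], [0.022, 1.0, 0.0], [0.004, -0.0, -1.0]]
ft_force: [0.4, 0.4, -0.4]
grip_width: 0.004
grip_force: 0.0
```

Request:
arm_command(
  deltas=[
    [0.25, -0.22, 0, 0, 0, 0, -1],
    [0.25, -0.22, 0, 0, 0, 0, -1],
    [0.25, -0.22, 0, 0, 0, 0, -1],
    [0.25, -0.22, 0.3, 0, 0, 0, -1],
    [0.25, -0.22, 0.6, 0, 0, 0, -1],
    [0.25, -0.22, 0.96, 0, 0, 0, -1],
    [0.25, -0.22, 0.96, 0, 0, 0, -1],
    [0.25, -0.22, 0.96, 0, 0, 0, -1],
  ],
)

```text
t: 7.98
eef_pos: [0.4137, -0.0407, 0.0578]
tool_rot: [[-1.0, 0.017, -0.006], [0.017, 1.0, 0.002], [0.006, 0.002, -1.0]]
ft_force: [0.7, -0.4, -0.1]
grip_width: -0.001
grip_force: 0.0
```

```bash
python3 - <<'E'
from h import *
st=monitor.state(); s=snap("side"); print(st["eef_pos"],st["ft_force"]); print(finger(s,st)[:6])
E
```

```text
[ 0.41371051 -0.04065664  0.05777699] [ 0.68292796 -0.44133565 -0.14468628]
[[0.411, -0.046, 0.089], [0.409, -0.048, 0.089], [0.408, -0.047, 0.089], [0.405, -0.035, 0.091], [0.405, -0.047, 0.091], [0.405, -0.045, 0.092]]
```

Request:
arm_command(
  deltas=[
    [-0.1, 0, -0.04, 0, 0, 0, -1],
    [-0.2, 0, -0.04, 0, 0, 0, -1],
    [-0.28, 0, -0.04, 0, 0, 0, -1],
    [-0.34, 0, -0.04, 0, 0, 0, -1],
    [-0.4, 0, -0.04, 0, 0, 0, -1],
    [-0.46, 0, -0.04, 0, 0, 0, -1],
    [-0.52, 0, -0.04, 0, 0, 0, -1],
    [-0.58, 0, -0.04, 0, 0, 0, -1],
    [-0.64, 0, -0.04, 0, 0, 0, -1],
    [-0.7, 0, -0.04, 0, 0, 0, -1],
    [-0.76, 0, -0.04, 0, 0, 0, -1],
    [-0.82, 0, -0.04, 0, 0, 0, -1],
  ],
)

```text
t: 9.03
eef_pos: [0.4977, -0.0436, 0.0634]
tool_rot: [[-1.0, 0.018, -0.0], [0.018, 1.0, 0.0], [0.0, 0.0, -1.0]]
ft_force: [0.6, -0.5, -0.9]
grip_width: 0.004
grip_force: 0.0
```

Request:
arm_command(
  deltas=[
    [-0.06, 0, 0, 0, 0, 0, -1],
    [-0.12, 0, 0, 0, 0, 0, -1],
    [-0.18, 0, 0, 0, 0, 0, -1],
    [-0.18, 0, 0, 0, 0, 0, -1],
    [0, 0, 0, 0, 0, 0, -1],
    [0.25, 0, 0, 0, 0, 0, -1],
    [0.4, 0, 0, 0, 0, 0, -1],
    [0.6, 0, -0.4, 0, 0, 0, -1],
    [0.9, 0, -0.7, 0, 0, 0, -1],
    [1, 0, -1, 0, 0, 0, -1],
    [1, 0, -1, 0, 0, 0, -1],
    [1, 0, -1, 0, 0, 0, -1],
  ],
)

```text
t: 10.03
eef_pos: [0.3985, -0.0423, 0.1659]
tool_rot: [[-1.0, 0.018, 0.006], [0.018, 1.0, -0.002], [-0.006, -0.002, -1.0]]
ft_force: [-0.2, 0.2, 0.1]
grip_width: 0.0
grip_force: 0.0
```

```bash
python3 - <<'E'
from h import *
s=snap("side"); P=pts(s); im=s["image"]
for n,y in(("left",.077),("mid",-.044),("right",-.164)):
    m=(abs(P[...,1]-y)<.03)&(abs(P[...,0]-.508)<.06)&(P[...,2]>.06)&(P[...,2]<.135)&(im.min(2)>150)
    q=P[m]; print(n,len(q),q[q[:,2]>q[:,2].max()-.01].mean(0).round(3))
cv2.imwrite("pics/end.png",cv2.resize(im[180:460,220:500],None,fx=2,fy=2))
E
```

```text
left 69 [0.467 0.088 0.113]
mid 597 [ 0.545 -0.044  0.111]
right 752 [ 0.542 -0.165  0.112]
```

View pics/end.png

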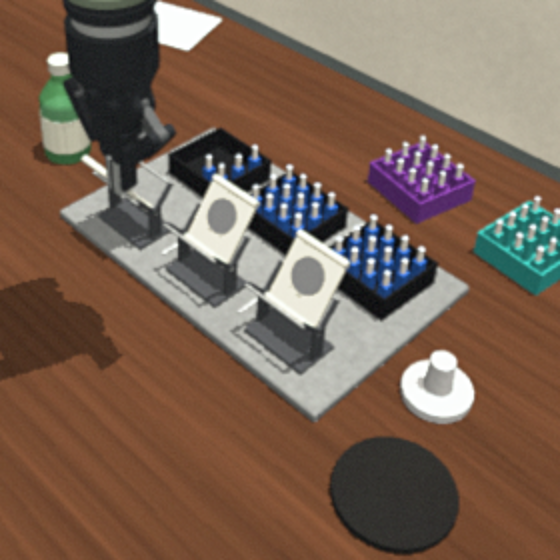

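The picture shows the middle (220,215) and right (308,275) tags with their spots up, leaning to their full trays. The left tag (130,185) leans to the robot, in front of the part-full tray. The trays, bottle, disc and holder look undisturbed, and the gripper is clear.

```bash
python3 -c "
from rig import job; print(job.job_done())"
```

```text
the job is handed in; nothing more can be done
None
```

The job is handed in: the camera shows the left tag (part-full tray) leaning to the robot and the middle and right tags (full trays) leaning to their trays, with nothing else visibly moved; no verdict came back.

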